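Gauge a bamboo rod in the cedar sizing board

ROBOT

A 6-joint arm with a two-finger parallel gripper is mounted at the origin on the work surface. World frame = base frame: x ahead of the robot, y to its left, z up, the work surface at z = 0. Lengths are in mm, angles in rad, forces in N, time in s.
With the tool pointing down it reaches from about 275 to 1000 mm from the base axis. Payload 8.4 kg.
Tool frame: the origin (TCP) lies at the very end of the fingers, on their centre line; the grasp point (between the pads) lies 19 mm behind it; z points along the fingers, y is the direction in which the jaws open and shut (so a half turn about z gives the same grasp; the last joint's range is limited). The gripper opens to 85 mm and grips with 20 to 120 N. Pads are 22 mm wide; open, the fingers measure 114 mm over their backs; the gripper's body (76 mm by 85 mm) begins 54 mm behind the grasp point. The pads swing forward as they close: fully open they stand 13 mm farther back than shut.
Start: joints at [1.234, 0.353, 1.633, -0, 1.155, -0.002], TCP at [205.361, 590.3, 231.281] pointing down, gripper open.
Joint ranges: [-2.63, 2.63], [-0.92, 2.1], [0.06, 2.66], [-1.3, 4.44], [0, 2.69], [-3.02, 3.02]. Speed limits (rad/s): [2.22, 2.22, 2.79, 3.14, 3.14, 3.14].

INTERFACE

Orientations are given as [roll, pitch, yaw] about the fixed x, y, z axes, in that order (R = Rz(yaw) Ry(pitch) Rx(roll)).
In Python, from rig import r gives the robot as it stands.
- The arm moves only by the tool move_arm, never from a script. Its argument "increments" is a list of rows, each an object of numbers: "tx", "ty", "tz": the shift along the tool's x, y, z in cm; "rx", "ry", "rz": the turn, a rotation vector about the tool's x, y, z in degrees; "gripper": the gripper's target within -1 to 1 (fully open at 1, half-way at 0, shut at -1). A call has 1 to 12 rows; each row shifts and turns the commanded pose from where the row before left it, along the tool's axes as they then stand; what a row does not reach is not made up. A row lasts 1/10 s, in which the tool goes at most 50 mm and 8.59 degrees, less where a joint would pass 70% of its speed; a pose out of reach is approached as far as the arm can. A call is refused whole if a number of a shift passes 5 or a number of a turn 8.59, either way. A call with a gripper value outside its range is refused whole. The fingers move at their own pace and stop on an object; "squeeze" is the grip in N (left out, the last holds). Time passes only in rows, so rows that do not move let the fingers close. It gives the time, the measured TCP pose, the force and the opening at its end, in the units of the state.
- r.sense(): the state, without advancing time (a new reading comes with each control period).
- r.grab_frame(name): name is "side" or "top" or "wrist"; returns (picture, depth): 480x640x3 uint8, red, green, blue; 480x640 float32, mm along the optical axis (not along the pixel's ray), 0 where there is no reading.
- r.camera_model(name): a dict with "fx", "fy", "cx", "cy" (pixels), "R" (3x3) and "t" (3): a world point X has camera coordinates R X + t; the wrist camera has in their place "hand_eye" (4x4, takes a point from camera to tool coordinates, whose origin is the TCP and whose axes are the flange's). Camera axes: x right, y down, z forward; pixel columns grow to the right and rows downward; lengths in mm; the calibration is good to about 2 mm. A picture is of the moment at which its call begins: read the wrist's pose just before it. camera_model takes no time and is no camera call.
- r.sign_off(): hands the job in, once; it reports no verdict.
Trained networks look in the newest picture that a camera, given by its name, has taken for a name from the list of things; names that differ only in an ending like _2 or _b are one class to them, and where a whole thing is asked for, a point or a joint stands for the part that bears it (a point fixed in the world has none). Each returns a list of dicts, best first, with "confidence" (0 to 1); they miss things now and then, are a little off and sometimes report something else, mostly with a low value. They report only what shows in the picture. A call takes as long as a camera call. They do not tell look-alikes from the thing itself.
- r.cut_out(query, camera): "mask" (480x640 bool, what is visible of it) and "bbox" ([left, top, right, bottom] in pixels, round what is visible of it).
- r.place_of(query, camera): "location" ([row, column] in pixels: a listed point, or the origin of a listed thing).
The state is a dict: "clock": time; "qpos": joint angles; "qvel": joint speeds; "joint_efforts": joint torques, N m; "eef_pos": TCP position; "tcp_rot": TCP orientation; "contact_force": force on the tool from outside, world axes, zero at the start; "wrist_torque": the same for the moment, N m; "opening": opening from 0.0 (shut) to 1.0 (fully open).
Only numpy, scipy, OpenCV 4.12 (cv2) and the standard library are available. Lean on these libraries where they do the work, as an engineer would, in place of code of your own. Each camera call takes 0.05 s, during which the arm holds its last target. There are 200 camera calls.

TASK

Size the thinner of the two upright bamboo rods on the turntable with the wooden gauge board: holding it upright, push it right down through the widest hole until its foot is below the board, draw it out again, step down to the middle hole and push it right through that one too. Keep hold of the rod until it is right through, then let go and leave it standing on the shelf in the middle hole, with the thicker rod left standing where it is.

Things in the scene. Friction and masses are not known exactly. Their poses are not given: they have to be found in the camera images.
- rod: The thinner of two straight upright bamboo rods of the same height and look: 26 mm diameter, 150 mm tall, 40 to 80 g, loose. Origin: centre of its underside; z up along the rod. It stands on the turntable, a dark cedar disc 340 mm across that does not turn, top 30 mm above the shelf. Everything else on it but the thicker rod (bowl, incense container, kettle lid, lid rests) is at most 80 mm tall.
- rod_thick: The thicker bamboo rod, 44 mm diameter, 150 mm tall, 150 g, loose, standing upright on the turntable 110 to 150 mm from the thinner one, centre to centre; a bystander that stays where it is. Origin: centre of its underside; z up along the rod.
- hole_wide (a point): Centre, at the upper face, of the widest round hole (56 mm) of the gauge board: a wooden plate 250 x 86 x 12 mm at any yaw, fixed, upper face 62 mm and underside 50 mm above the shelf, on a foot at each end, open beneath the holes down to the shelf (z = 0). In line along it: the 56 mm hole, the middle hole, an 18 mm hole too small for the rod. x runs along the board that way, z up.
- hole_middle (a point): Centre, at the upper face (62 mm above the shelf), of the middle round hole (40 mm, straight through) of the same board, 85 mm along x from the widest hole and 65 mm before the 18 mm hole. The rod standing on the shelf through it shows 88 mm above the board. Axes as for the widest hole.
There are look-alikes about, which are no part of the job. What is shaped like the rod but blue is not meant.

How it is judged (in metres and radians):
On the way, in this order (a step that is already met when the one before it is completed fails the run):
1. the held rod is right through the widest hole, its foot below the board (horizontal distance between rod and hole_wide below 0.025 m and height (world z) of rod below 0.045 m and contact force between the fingers and rod above 0.3 N), for 0.1 s.
2. the held rod is right through the middle hole, its foot below the board (horizontal distance between rod and hole_middle below 0.025 m and height (world z) of rod below 0.045 m and contact force between the fingers and rod above 0.3 N), for 0.1 s.
At the end, for the whole second after the job is handed in: The thinner rod stands at rest on the shelf through the middle hole, let go: its foot within 15 mm of the shelf's height and 20 mm (sideways) of the hole's centre, leaning less than 20 degrees (leaning on the hole's rim is fine). The thicker rod stands within 30 mm of where it began (horizontal distance between rod and hole_middle below 0.02 m and height (world z) of rod below 0.015 m and angle between rod's own z axis and vertical below 0.35 rad and linear speed of rod below 0.03 m/s and contact force between the fingers and rod below 0.1 N and distance of rod_thick from where it was at the start of the episode below 0.03 m and angle between rod_thick's own z axis and vertical below 0.3 rad); the robot touches nothing.
It fails at once if the thicker rod is shifted by more than 30 mm or tipped by more than 17 degrees (distance of rod_thick from where it was at the start of the episode above 0.03 m or angle between rod_thick's own z axis and vertical above 0.3 rad).
It also fails if it takes over 48 s, if anything falls off the work surface, if the arm or the gripper's body presses on something with over 40 N, if the wrist force passes 120 N, or if a joint passes its speed limit or range.

## Working session

There is one attempt and no reset: what is moved stays moved. The work goes in short steps, Python scripts to look and compute and a tool call to move; the robot and the scene stay as the last step left them, time stands still between calls to the robot, and variables do not carry over. Pictures are saved under pics/ and viewed, about 8 in all and at most 12, crops included, and the job is handed in when it is done.

Besides the shell and the picture viewer there is one more tool, called after ">>>" by a JSON object that holds its "op" and its "data", one argument or row to a line. move_arm: Moves the arm, as the interface text tells. Its arguments: {"type":"object","properties":{"increments":{"type":"array","items":{"type":"object","properties":{"tx":{"type":"number"},"ty":{"type":"number"},"tz":{"type":"number"},"rx":{"type":"number"},"ry":{"type":"number"},"rz":{"type":"number"},"gripper":{"type":"number"}}}},"squeeze":{"type":"number"}},"required":["increments"]}

```bash
mkdir -p pics; ls; cat > h.py <<'E'
import numpy as np, cv2
from rig import r
def save(name,img): cv2.imwrite('pics/'+name,cv2.cvtColor(img,cv2.COLOR_RGB2BGR))
def world(cam,u,v,d,s=None):
    m=r.camera_model(cam); p=np.array([(u-m['cx'])/m['fx']*d,(v-m['cy'])/m['fy']*d,d]).T.reshape(-1,3) if np.ndim(u)==0 else np.stack([(u-m['cx'])/m['fx']*d,(v-m['cy'])/m['fy']*d,d],1)
    R=np.array(m['R']);return (p-np.array(m['t']))@R
def ray_z(cam,u,v,z):
    m=r.camera_model(cam);R=np.array(m['R']);c=-R.T@np.array(m['t']);d=R.T@np.array([(u-m['cx'])/m['fx'],(v-m['cy'])/m['fy'],1])
    return c+d*(z-c[2])/d[2]
E
python3 - <<'E'
from h import *
print(r.sense())
ims=[]
for c in ('top','side'):
    im,d=r.grab_frame(c); ims.append(im); np.savez('pics/'+c,im=im,d=d); save(c+'0.png',im)
    for q in ('rod','rod_thick','hole_wide','hole_middle'):
        print(c,q,[(np.round(x['location']).tolist(),round(x['confidence'],2)) for x in r.place_of(q,c)])
    for q in ('rod','rod_thick'):
        for x in r.cut_out(q,c):
            m=x['mask']&(d>0); vv,uu=np.nonzero(m); P=world(c,uu,vv,d[m]); top=P[P[:,2]>P[:,2].max()-15]
            print(c,q,x['bbox'],round(x['confidence'],2),P[:,2].min().round(),P[:,2].max().round(),top[:,:2].min(0).round(),top[:,:2].max(0).round(), im[m].mean(0).round())
    print({k:np.round(v,3).tolist() for k,v in r.camera_model(c).items()})
E
```

```text
pics
{'clock': 0.0, 'qpos': array([ 1.23358880e+00,  3.53617842e-01,  1.63415547e+00, -3.35310401e-06,
        1.15521681e+00, -2.38829402e-03]), 'qvel': array([ 0.00124338,  0.00071761,  0.00037004, -0.00202413, -0.00082073,
        0.00033164]), 'joint_efforts': array([-2.28867470e-04, -6.05250192e+01, -3.42062831e+01, -1.34367338e-04,
        9.59413679e-03,  1.82799960e-05]), 'eef_pos': array([205.20507729, 589.83063184, 230.57148859]), 'tcp_rot': array([-3.14019518e+00, -2.71780671e-07,  2.80677478e+00]), 'contact_force': array([-0.05567821, -0.3356902 , -0.15585575]), 'wrist_torque': array([-0.00558797, -0.02898694,  0.00267353]), 'opening': 0.9974521543073179}
top rod [([306.0, 373.0], 0.95), ([327.0, 405.0], 0.62), ([250.0, 213.0], 0.55)]
top rod_thick [([204.0, 141.0], 0.56)]
top hole_wide [([176.0, 496.0], 0.73)]
top hole_middle [([205.0, 458.0], 0.78)]
top rod [394.2, 319.4, 438.5, 346.6] 0.87 -2.0 154.0 [ 352. -184.] [ 377. -158.] [ 27.  64. 135.]
top rod [180.7, 227.6, 220.9, 261.3] 0.72 29.0 183.0 [477. 124.] [503. 149.] [138. 103.  40.]
top rod [365.3, 294.6, 396.4, 31
[... 515 characters left out ...]
dle [([162.0, 310.0], 0.74)]
side rod [369.9, 158.2, 389.6, 236.6] 0.81 3.0 153.0 [ 389. -129.] [ 415. -100.] [ 30.  74. 138.]
side rod [393.3, 148.5, 418.3, 225.8] 0.74 -1.0 153.0 [ 353. -185.] [ 378. -155.] [ 36.  77. 137.]
side rod [272.5, 218.6, 296.8, 317.6] 0.6 -1.0 183.0 [478. 123.] [503. 152.] [169. 133.  61.]
side rod_thick [170.2, 259.9, 225.1, 370.4] 0.57 29.0 183.0 [545. 223.] [590. 268.] [163. 126.  55.]
side rod_thick [276.5, 134.8, 350.8, 218.2] 0.4 0.0 66.0 [ 468. -384.] [ 675. -134.] [163.  97.  38.]
{'fx': 479.607, 'fy': 479.607, 'cx': 317.119, 'cy': 236.838, 'R': [[-0.966, -0.258, -0.012], [-0.143, 0.575, -0.805], [0.215, -0.776, -0.593]], 't': [469.294, 122.826, 706.354]}
```

```bash
python3 - <<'E'
from h import *
for c,a in (('top',(176,496,205,458)),('side',(148,300,162,310))):
    print(c,ray_z(c,a[1],a[0],62).round(),ray_z(c,a[3],a[2],62).round())
c='top';f=np.load('pics/top.npz');im,d=f['im'],f['d']
vv,uu=np.mgrid[:480,:640];P=world(c,uu.ravel(),vv.ravel(),d.ravel()).reshape(480,640,3)
m=((abs(P[...,2]-62)<6)&(d>0)&(uu>390)&(vv<300)).astype(np.uint8)
n,l,s,ce=cv2.connectedComponentsWithStats(m);i=1+s[1:,4].argmax();print(s[i])
pts=P[l==i][:,:2]; print('z',P[l==i][:,2].mean(), cv2.minAreaRect(pts.astype(np.float32)))
# rectified top-down map at z=62, 1 mm/px : holes
import itertools
mm=r.camera_model(c);R=np.array(mm['R']);t=np.array(mm['t'])
x0,y0=pts.min(0)-10;x1,y1=pts.max(0)+10
X,Y=np.meshgrid(np.arange(x0,x1,.5),np.arange(y0,y1,.5),indexing='ij')
Q=np.stack([X,Y,np.full_like(X,62)],-1)@R.T+t
mu=(Q[...,0]/Q[...,2]*mm['fx']+mm['cx']).astype(np.float32);mv=(Q[...,1]/Q[...,2]*mm['fy']+mm['cy']).astype(np.float32)
B=cv2.remap((l==i).astype(np.uint8)*255,mu,mv,cv2.INTER_LINEAR)>127
cs,h=cv2.findContours(B.astype(np.uint8),cv2.RETR_CCOMP,cv2.CHAIN_APPROX_NONE)
for k,cn in enumerate(cs):
    if h[0,k,3]>=0 and len(cn)>20:
        (a,b),ra=cv2.minEnclosingCircle(cn); print('hole',x0+b*.5,y0+a*.5,'diam',ra, 'eqd',np.sqrt(cv2.contourArea(cn)/4*4/np.pi))
E
```

```text
top [ 606. -317.   62.] [ 559. -252.   62.]
side [ 606. -311.   62.] [ 568. -253.   62.]
[ 391  136  151  129 6855]
z 62.112733064672874 ((570.2508544921875, -263.21612548828125), (86.08905029296875, 251.58287048339844), 32.842838287353516)
hole 607.1811295701574 -320.18837941319845 diam 56.57475280761719 eqd 54.16660757236963
hole 561.1515732957433 -249.40036976964376 diam 40.97949981689453 eqd 38.72618014670347
hole 526.2828599168371 -194.83472645909688 diam 18.607892990112305 eqd 16.88332026224654
```

View pics/top0.png

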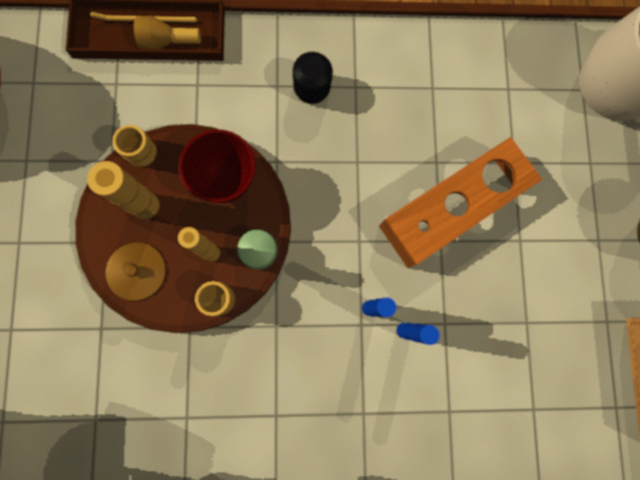

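View pics/side0.png

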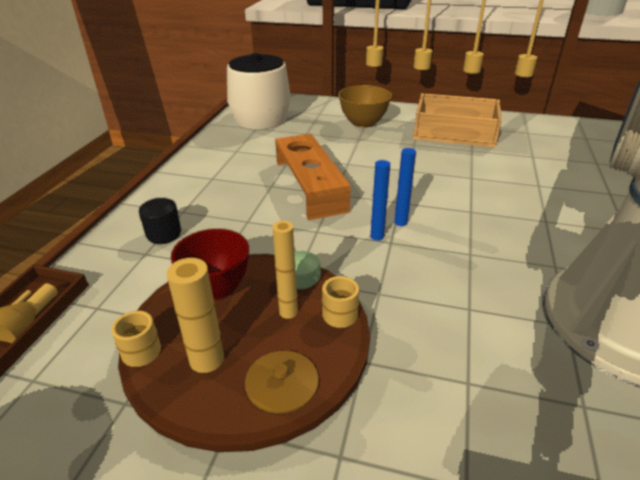

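Candidates (top view, rod-top pixel):
- **Thin bamboo rod:** (188,238), at (490,137), z 30–183, 26 mm wide.
- **Thick bamboo rod:** (105,180), at (567,243), 44 mm wide.
- **Blue look-alikes:** (380,307) and (418,333), standing on the shelf.
- **Lid rests:** (133,143) and (214,298), short bamboo rings.

I choose (188,238). It is 131 mm from the thick rod, which fits the 110–150 mm given. The three hole centres come out 84.4 mm and 65 mm apart, also as given.

I'll turn to yaw 90° so that tool x = world y and tool y = world x, then go over the rod.

>>> {"op": "move_arm", "data": {
  "increments": [
    {"rz": 7.87,"gripper": 1},
    {"rz": 7.87},
    {"rz": 7.87},
    {"rz": 7.87},
    {"rz": 7.87},
    {"rz": 7.87},
    {"rz": 7.87},
    {"rz": 7.87},
    {"rz": 7.87},
    {}
  ]
}}

```text
invalid input
```

>>> {"op": "move_arm", "data": {
  "increments": [
    {"tx": -3.7,"ty": 2.3},
    {"tx": -3.7,"ty": 2.3},
    {"tx": -3.7,"ty": 2.3},
    {"tx": -3.7,"ty": 2.3},
    {"tx": -3.7,"ty": 2.3},
    {"tx": -3.7,"ty": 2.3},
    {"tx": -3.7,"ty": 2.3},
    {"tx": -3.7,"ty": 2.3},
    {"tx": -3.7,"ty": 2.3},
    {"tx": -3.7,"ty": 2.3},
    {"tx": -3.7,"ty": 2.3},
    {}
  ]
}}

```text
invalid input
```

>>> {"op": "move_arm", "data": {
  "increments": [
    {"tx": 0,"ty": 0,"tz": 0,"rx": 0,"ry": 0,"rz": 7.87,"gripper": 1}
  ]
}}

```text
clock: 0.8
eef_pos: [205.4, 590.3, 231.3]
tcp_rot: [3.142, -0.0, 2.669]
contact_force: [-0.2, -0.8, 0.4]
opening: 1.001
```

>>> {"op": "move_arm", "data": {
  "increments": [
    {"tx": 0,"ty": 0,"tz": 0,"rx": 0,"ry": 0,"rz": 7.87,"gripper": 1},
    {"tx": 0,"ty": 0,"tz": 0,"rx": 0,"ry": 0,"rz": 7.87,"gripper": 1},
    {"tx": 0,"ty": 0,"tz": 0,"rx": 0,"ry": 0,"rz": 7.87,"gripper": 1},
    {"tx": 0,"ty": 0,"tz": 0,"rx": 0,"ry": 0,"rz": 7.87,"gripper": 1},
    {"tx": 0,"ty": 0,"tz": 0,"rx": 0,"ry": 0,"rz": 7.87,"gripper": 1},
    {"tx": 0,"ty": 0,"tz": 0,"rx": 0,"ry": 0,"rz": 7.87,"gripper": 1},
    {"tx": 0,"ty": 0,"tz": 0,"rx": 0,"ry": 0,"rz": 7.87,"gripper": 1},
    {"tx": 0,"ty": 0,"tz": 0,"rx": 0,"ry": 0,"rz": 7.87,"gripper": 1},
    {"tx": 0,"ty": 0,"tz": 0,"rx": 0,"ry": 0,"rz": 0,"gripper": 1}
  ]
}}

```text
clock: 1.7
eef_pos: [205.4, 590.3, 231.3]
tcp_rot: [-3.142, 0.0, 1.569]
contact_force: [0.6, -0.0, -0.1]
opening: 1.001
```

>>> {"op": "move_arm", "data": {
  "increments": [
    {"tx": -3.7,"ty": 2.3,"tz": 0,"rx": 0,"ry": 0,"rz": 0,"gripper": 1},
    {"tx": -3.7,"ty": 2.3,"tz": 0,"rx": 0,"ry": 0,"rz": 0,"gripper": 1},
    {"tx": -3.7,"ty": 2.3,"tz": 0,"rx": 0,"ry": 0,"rz": 0,"gripper": 1},
    {"tx": -3.7,"ty": 2.3,"tz": 0,"rx": 0,"ry": 0,"rz": 0,"gripper": 1},
    {"tx": -3.7,"ty": 2.3,"tz": 0,"rx": 0,"ry": 0,"rz": 0,"gripper": 1},
    {"tx": -3.7,"ty": 2.3,"tz": 0,"rx": 0,"ry": 0,"rz": 0,"gripper": 1},
    {"tx": -3.7,"ty": 2.3,"tz": 0,"rx": 0,"ry": 0,"rz": 0,"gripper": 1},
    {"tx": -3.7,"ty": 2.3,"tz": 0,"rx": 0,"ry": 0,"rz": 0,"gripper": 1},
    {"tx": -3.7,"ty": 2.3,"tz": 0,"rx": 0,"ry": 0,"rz": 0,"gripper": 1},
    {"tx": 0,"ty": 0,"tz": 0,"rx": 0,"ry": 0,"rz": 0,"gripper": 1}
  ]
}}

```text
clock: 2.7
eef_pos: [414.4, 253.6, 231.5]
tcp_rot: [3.14, 0.001, 1.571]
contact_force: [1.3, 0.3, 0.9]
opening: 1.001
```

>>> {"op": "move_arm", "data": {
  "increments": [
    {"tx": -2.9,"ty": 1.9,"tz": 0,"rx": 0,"ry": 0,"rz": 0,"gripper": 1},
    {"tx": -2.9,"ty": 1.9,"tz": 0,"rx": 0,"ry": 0,"rz": 0,"gripper": 1},
    {"tx": -2.9,"ty": 1.9,"tz": 0,"rx": 0,"ry": 0,"rz": 0,"gripper": 1},
    {"tx": -2.9,"ty": 1.9,"tz": 0,"rx": 0,"ry": 0,"rz": 0,"gripper": 1},
    {"tx": 0,"ty": 0,"tz": 0,"rx": 0,"ry": 0,"rz": 0,"gripper": 1},
    {"tx": 0,"ty": 0,"tz": 0,"rx": 0,"ry": 0,"rz": 0,"gripper": 1}
  ]
}}

```text
clock: 3.3
eef_pos: [488.3, 141.2, 231.2]
tcp_rot: [-3.141, -0.0, 1.572]
contact_force: [-0.4, -0.1, -0.1]
opening: 1.001
```

```bash
cat >> h.py <<'E'
from scipy.spatial.transform import Rotation as Ro
def wrist():
    s=r.sense(); im,d=r.grab_frame('wrist'); m=r.camera_model('wrist')
    T=np.eye(4);T[:3,:3]=Ro.from_euler('xyz',s['tcp_rot']).as_matrix();T[:3,3]=s['eef_pos'];T=T@np.array(m['hand_eye'])
    vv,uu=np.mgrid[:480,:640];P=np.stack([(uu-m['cx'])/m['fx']*d,(vv-m['cy'])/m['fy']*d,d],-1)@T[:3,:3].T+T[:3,3]; P[d==0]=np.nan
    return im,d,P,T
E
python3 - <<'E'
from h import *
im,d,P,T=wrist(); save('w1.png',im); print(r.sense()['eef_pos'].round(1),T.round(2).tolist())
s=(abs(P[...,2]-181)<8)&(abs(P[...,0]-490)<60)&(abs(P[...,1]-137)<60)
n,l,st,ce=cv2.connectedComponentsWithStats(s.astype(np.uint8))
for i in range(1,n):
    if st[i,4]>150: q=P[l==i]; print(st[i],q.min(0).round(1),q.max(0).round(1),cv2.minEnclosingCircle(q[:,:2].astype(np.float32)))
E
```

```text
[487.9 141.7 231.2] [[1.0, 0.0, -0.0, 487.87], [0.0, -0.95, -0.3, 217.51], [-0.0, 0.3, -0.95, 374.18], [0.0, 0.0, 0.0, 1.0]]
[ 299  248   46   48 1735] [476.9 123.  173. ] [502.4 149.6 182.7] ((489.453369140625, 136.30686950683594), 13.324858665466309)
```

View pics/w1.png

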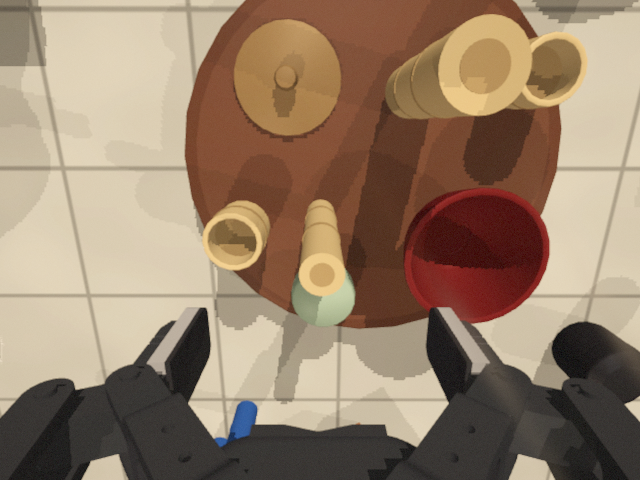

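The wrist view shows the thin rod's top at (322,274), next to the green incense container. The thick rod's top is at (485,65) and the rod lies between the open fingers. Its centre comes out at (489.5,136.5), which agrees with the fixed cameras. Descending to TCP z ≈ 119 and gripping.

>>> {"op": "move_arm", "data": {
  "increments": [
    {"tx": -0.5,"ty": 0.15,"tz": 0,"rx": 0,"ry": 0,"rz": 0,"gripper": 1},
    {"tx": 0,"ty": 0,"tz": 2,"rx": 0,"ry": 0,"rz": 0,"gripper": 1},
    {"tx": 0,"ty": 0,"tz": 2,"rx": 0,"ry": 0,"rz": 0,"gripper": 1},
    {"tx": 0,"ty": 0,"tz": 2,"rx": 0,"ry": 0,"rz": 0,"gripper": 1},
    {"tx": 0,"ty": 0,"tz": 2,"rx": 0,"ry": 0,"rz": 0,"gripper": 1},
    {"tx": 0,"ty": 0,"tz": 2,"rx": 0,"ry": 0,"rz": 0,"gripper": 1},
    {"tx": 0,"ty": 0,"tz": 1.2,"rx": 0,"ry": 0,"rz": 0,"gripper": 1},
    {"tx": 0,"ty": 0,"tz": 0,"rx": 0,"ry": 0,"rz": 0,"gripper": 1},
    {"tx": 0,"ty": 0,"tz": 0,"rx": 0,"ry": 0,"rz": 0,"gripper": 1}
  ]
}}

```text
clock: 4.25
eef_pos: [489.9, 136.6, 119.7]
tcp_rot: [3.141, -0.0, 1.571]
contact_force: [0.4, -0.3, -0.1]
opening: 1.003
```

>>> {"op": "move_arm", "data": {
  "increments": [
    {"tx": 0,"ty": 0,"tz": 0,"rx": 0,"ry": 0,"rz": 0,"gripper": -1},
    {"tx": 0,"ty": 0,"tz": 0,"rx": 0,"ry": 0,"rz": 0,"gripper": -1},
    {"tx": 0,"ty": 0,"tz": 0,"rx": 0,"ry": 0,"rz": 0,"gripper": -1},
    {"tx": 0,"ty": 0,"tz": 0,"rx": 0,"ry": 0,"rz": 0,"gripper": -1},
    {"tx": 0,"ty": 0,"tz": 0,"rx": 0,"ry": 0,"rz": 0,"gripper": -1},
    {"tx": 0,"ty": 0,"tz": 0,"rx": 0,"ry": 0,"rz": 0,"gripper": -1},
    {"tx": 0,"ty": 0,"tz": 0,"rx": 0,"ry": 0,"rz": 0,"gripper": -1},
    {"tx": 0,"ty": 0,"tz": 0,"rx": 0,"ry": 0,"rz": 0,"gripper": -1},
    {"tx": 0,"ty": 0,"tz": 0,"rx": 0,"ry": 0,"rz": 0,"gripper": -1},
    {"tx": 0,"ty": 0,"tz": 0,"rx": 0,"ry": 0,"rz": 0,"gripper": -1}
  ],
  "squeeze": 40
}}

```text
clock: 5.25
eef_pos: [490.1, 136.3, 119.7]
tcp_rot: [3.141, -0.0, 1.571]
contact_force: [-0.5, -0.9, 5.9]
opening: 0.292
```

>>> {"op": "move_arm", "data": {
  "increments": [
    {"tx": 0,"ty": 0,"tz": -1,"rx": 0,"ry": 0,"rz": 0,"gripper": -1},
    {"tx": 0,"ty": 0,"tz": -2,"rx": 0,"ry": 0,"rz": 0,"gripper": -1},
    {"tx": 0,"ty": 0,"tz": -2,"rx": 0,"ry": 0,"rz": 0,"gripper": -1},
    {"tx": 0,"ty": 0,"tz": -2,"rx": 0,"ry": 0,"rz": 0,"gripper": -1},
    {"tx": 0,"ty": 0,"tz": -2,"rx": 0,"ry": 0,"rz": 0,"gripper": -1},
    {"tx": 0,"ty": 0,"tz": -2,"rx": 0,"ry": 0,"rz": 0,"gripper": -1},
    {"tx": 0,"ty": 0,"tz": -1,"rx": 0,"ry": 0,"rz": 0,"gripper": -1},
    {"tx": 0,"ty": 0,"tz": 0,"rx": 0,"ry": 0,"rz": 0,"gripper": -1},
    {"tx": 0,"ty": 0,"tz": 0,"rx": 0,"ry": 0,"rz": 0,"gripper": -1}
  ]
}}

```text
clock: 6.15
eef_pos: [489.4, 136.1, 238.8]
tcp_rot: [-3.141, 0.0, 1.571]
contact_force: [-0.9, 0.3, -1.3]
opening: 0.296
```

```bash
python3 - <<'E'
from h import *
print(r.sense()['eef_pos'].round(1),r.sense()['contact_force'].round(1),r.sense()['opening'])
for c in ('top','side'):
    im,d=r.grab_frame(c); save(c+'1.png',im)
    vv,uu=np.mgrid[:480,:640];P=world(c,uu.ravel(),vv.ravel(),d.ravel()).reshape(480,640,3)
    t=r.sense()['eef_pos']
    h=im.astype(int); s=(abs(P[...,0]-t[0])<30)&(abs(P[...,1]-t[1])<30)&(P[...,2]>115)&(P[...,2]<t[2]-5)&(d>0)&(h[...,0]-h[...,2]>40)
    q=P[s]; print(c,len(q))
    for a in range(110,240,15):
        k=q[(q[:,2]>=a)&(q[:,2]<a+15)]
        if len(k)>8: print(a,k.min(0).round(1),k.max(0).round(1))
E
```

```text
[489.4 136.1 238.8] [-0.9  0.3 -1.3] 0.2955301751380432
top 349
140 [476.1 123.4 149. ] [497.  138.1 154.8]
155 [476.  123.2 155.1] [498.9 141.3 169.9]
170 [475.5 122.6 170. ] [500.9 143.1 184.8]
185 [475.4 123.1 185.1] [495.7 138.4 199.8]
200 [476.6 123.3 200.1] [499.2 134.4 214.8]
215 [477.7 123.3 215.4] [497.6 130.4 230. ]
side 1195
140 [476.7 132.8 148. ] [501.2 151.7 154.9]
155 [476.5 136.9 155. ] [501.4 152.  170. ]
170 [475.8 130.8 170.1] [503.  152.2 185. ]
185 [476.7 136.5 185. ] [501.6 153.  199.9]
200 [476.4 133.9 200.1] [501.5 152.2 214.9]
215 [476.5 137.3 215. ] [501.  152.2 230. ]
230 [476.5 137.  230. ] [499.9 152.  233.2]
```

View pics/side1.png

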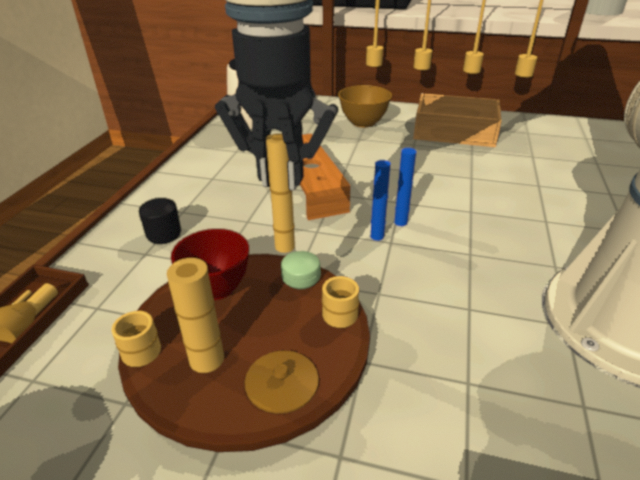

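Gripped and upright: foot at z ≈ 149, axis within 2 mm of the TCP, thick rod undisturbed. Now carrying it over the widest hole.

>>> {"op": "move_arm", "data": {
  "increments": [
    {"tx": -2,"ty": 0.5,"tz": 0,"rx": 0,"ry": 0,"rz": 0,"gripper": -1},
    {"tx": -3.5,"ty": 0.9,"tz": 0,"rx": 0,"ry": 0,"rz": 0,"gripper": -1},
    {"tx": -3.5,"ty": 0.9,"tz": 0,"rx": 0,"ry": 0,"rz": 0,"gripper": -1},
    {"tx": -3.5,"ty": 0.9,"tz": 0,"rx": 0,"ry": 0,"rz": 0,"gripper": -1},
    {"tx": -3.5,"ty": 0.9,"tz": 0,"rx": 0,"ry": 0,"rz": 0,"gripper": -1},
    {"tx": -3.5,"ty": 0.9,"tz": 0,"rx": 0,"ry": 0,"rz": 0,"gripper": -1},
    {"tx": -3.5,"ty": 0.9,"tz": 0,"rx": 0,"ry": 0,"rz": 0,"gripper": -1},
    {"tx": -3.5,"ty": 0.9,"tz": 0,"rx": 0,"ry": 0,"rz": 0,"gripper": -1},
    {"tx": -3.5,"ty": 0.9,"tz": 0,"rx": 0,"ry": 0,"rz": 0,"gripper": -1},
    {"tx": -3.5,"ty": 0.9,"tz": 0,"rx": 0,"ry": 0,"rz": 0,"gripper": -1},
    {"tx": -3.5,"ty": 0.9,"tz": 0,"rx": 0,"ry": 0,"rz": 0,"gripper": -1},
    {"tx": -3,"ty": 0.8,"tz": 0,"rx": 0,"ry": 0,"rz": 0,"gripper": -1}
  ]
}}

```text
clock: 7.45
eef_pos: [592.4, -265.5, 237.8]
tcp_rot: [-3.14, -0.001, 1.57]
contact_force: [0.2, -0.5, 0.1]
opening: 0.291
```

>>> {"op": "move_arm", "data": {
  "increments": [
    {"tx": -2.5,"ty": 0.6,"tz": 0,"rx": 0,"ry": 0,"rz": 0,"gripper": -1},
    {"tx": -1.5,"ty": 0.4,"tz": 0,"rx": 0,"ry": 0,"rz": 0,"gripper": -1},
    {"tx": 0,"ty": 0,"tz": 0,"rx": 0,"ry": 0,"rz": 0,"gripper": -1},
    {"tx": 0,"ty": 0,"tz": 0,"rx": 0,"ry": 0,"rz": 0,"gripper": -1}
  ]
}}

```text
clock: 7.85
eef_pos: [602.2, -303.1, 238.4]
tcp_rot: [-3.14, -0.001, 1.57]
contact_force: [-0.3, 0.1, 0.5]
opening: 0.295
```

```bash
cat > look.py <<'E'
from h import *
import sys
im,d,P,T=wrist(); save(sys.argv[1]+'.png',im); t=r.sense()['eef_pos'];print(t.round(1))
Z=P[...,2]
b=((abs(Z-62)<7)&(P[...,0]>450)&(P[...,1]<-120)).astype(np.uint8)
q=P[b>0];print('board',len(q),np.nanmean(q[:,2]).round(1))
# rectify at z=62
m=r.camera_model('wrist');Ti=np.linalg.inv(T)
x0,y0=480,-400;X,Y=np.meshgrid(np.arange(x0,690,.5),np.arange(y0,-130,.5),indexing='ij')
Q=np.stack([X,Y,np.full_like(X,62)],-1)@Ti[:3,:3].T+Ti[:3,3]
mu=(Q[...,0]/Q[...,2]*m['fx']+m['cx']).astype(np.float32);mv=(Q[...,1]/Q[...,2]*m['fy']+m['cy']).astype(np.float32)
B=cv2.remap(b*255,mu,mv,cv2.INTER_LINEAR)>127
cs,h=cv2.findContours(B.astype(np.uint8),cv2.RETR_CCOMP,cv2.CHAIN_APPROX_NONE)
for k,cn in enumerate(cs):
    if h[0,k,3]>=0 and len(cn)>30:
        (a,bb),ra=cv2.minEnclosingCircle(cn); print('hole',x0+bb*.5,y0+a*.5,'diam',round(ra,1),'eqd',np.sqrt(cv2.contourArea(cn)/np.pi).round(1))
h=im.astype(int)
# rod in hand
for c in ('top','side'):
    im2,d2=r.grab_frame(c); save(sys.argv[1]+c+'.png',im2)
    vv,uu=np.mgrid[:480,:640];W=world(c,uu.ravel(),vv.ravel(),d2.ravel()).reshape(480,640,3);h=im2.astype(int)
    s=(abs(W[...,0]-t[0])<30)&(abs(W[...,1]-t[1])<30)&(W[...,2]>t[2]-95)&(W[...,2]<t[2]-15)&(W[...,2]>68)&(d2>0)&(h[...,0]-h[...,2]>40)
    q=W[s]; print(c,len(q), q.min(0).round(1) if len(q) else '',q.max(0).round(1) if len(q) else '')
    for lo in range(int(t[2])-95,int(t[2])-15,40):
        k=q[(q[:,2]>=lo)&(q[:,2]<lo+40)]
        if len(k)>8: print(' ',lo,k[:,:2].min(0).round(1),k[:,:2].max(0).round(1))
E
python3 look.py w2
```

```text
[ 602.3 -302.7  238.7]
board 24707 62.3
hole 561.6956558227539 -251.0 diam 40.4 eqd 39.1
hole 526.6730766296387 -196.98077392578125 diam 18.6 eqd 17.2
top 648 [ 588.1 -310.3  148.1] [ 612.6 -287.9  223.7]
  143 [ 588.1 -307.6] [ 612.1 -288.2]
  183 [ 588.1 -310.3] [ 612.6 -287.9]
side 464 [ 589.3 -305.5  150.8] [ 615.8 -283.4  223.6]
  143 [ 589.9 -301.1] [ 615.8 -285.2]
  183 [ 589.3 -305.5] [ 615.7 -283.4]
```

View pics/w2.png

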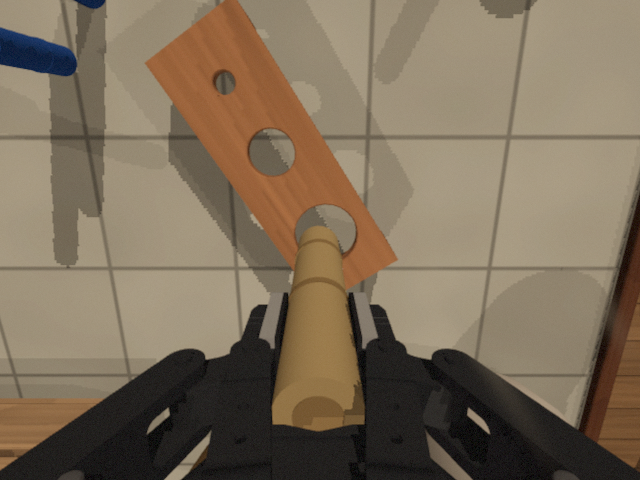

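The wrist view shows the board with the widest hole at (325,231), the middle one at (271,152), and the held rod's foot at (320,235) in front of the widest hole. The wrist gives the middle hole at (561.7,-251) and the top camera (561.2,-249.4). The widest is then at about (607.5,-321). Aligning and lowering.

>>> {"op": "move_arm", "data": {
  "increments": [
    {"tx": -1.0,"ty": 0.3,"tz": 0,"rx": 0,"ry": 0,"rz": 0,"gripper": -1},
    {"tx": -1.0,"ty": 0.3,"tz": 0,"rx": 0,"ry": 0,"rz": 0,"gripper": -1},
    {"tx": 0,"ty": 0,"tz": 0,"rx": 0,"ry": 0,"rz": 0,"gripper": -1},
    {"tx": 0,"ty": 0,"tz": 2,"rx": 0,"ry": 0,"rz": 0,"gripper": -1},
    {"tx": 0,"ty": 0,"tz": 2,"rx": 0,"ry": 0,"rz": 0,"gripper": -1},
    {"tx": 0,"ty": 0,"tz": 2,"rx": 0,"ry": 0,"rz": 0,"gripper": -1},
    {"tx": 0,"ty": 0,"tz": 0,"rx": 0,"ry": 0,"rz": 0,"gripper": -1},
    {"tx": 0,"ty": 0,"tz": 0,"rx": 0,"ry": 0,"rz": 0,"gripper": -1}
  ]
}}

```text
clock: 8.8
eef_pos: [608.7, -323.9, 179.4]
tcp_rot: [-3.141, -0.0, 1.57]
contact_force: [-0.4, -0.7, -0.1]
opening: 0.293
```

```bash
python3 look.py w3; python3 -c "
import cv2;a=cv2.imread('pics/w3.png')[60:460,120:520];b=cv2.imread('pics/w3top.png')[100:300,360:560];c=cv2.imread('pics/w3side.png')[60:260,220:420]
import numpy as np;cv2.imwrite('pics/c3.png',np.hstack([a,np.vstack([cv2.resize(b,(300,200)),cv2.resize(c,(300,200))])]))"
```

```text
[ 609.1 -324.1  180.2]
board 34097 62.3
hole 562.4114532470703 -251.24647521972656 diam 40.0 eqd 38.8
hole 527.5 -197.5 diam 18.0 eqd 16.6
top 510 [ 595.  -330.    89.3] [ 620.7 -309.6  165.2]
  85 [ 595.1 -330. ] [ 620.7 -309.6]
  125 [ 595.  -329.6] [ 619.1 -309.6]
side 409 [ 596.2 -328.5   91.5] [ 623.2 -305.2  165.2]
  85 [ 596.5 -327.7] [ 622.5 -306.6]
  125 [ 596.2 -328.5] [ 623.2 -305.2]
```

View pics/c3.png

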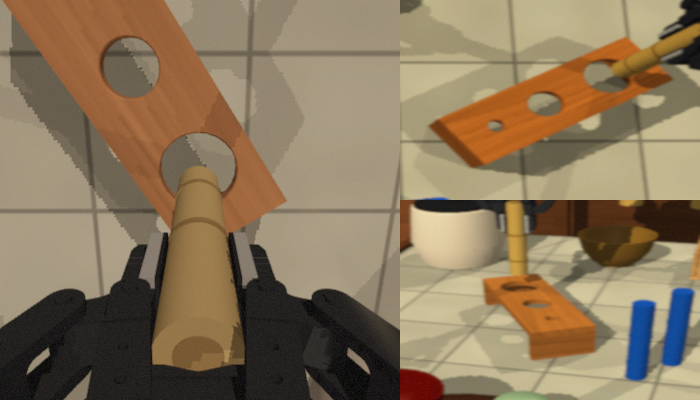

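The foot (z ≈ 90) hangs right over the widest hole in all three views. Measured with the top camera alone, the rod is at (607.9,-322.6) and the hole at (607.2,-320.2), with 15 mm of clearance. Going through.

>>> {"op": "move_arm", "data": {
  "increments": [
    {"tx": 0.1,"ty": 0,"tz": 1,"rx": 0,"ry": 0,"rz": 0,"gripper": -1},
    {"tx": 0,"ty": 0,"tz": 1.2,"rx": 0,"ry": 0,"rz": 0,"gripper": -1},
    {"tx": 0,"ty": 0,"tz": 1.2,"rx": 0,"ry": 0,"rz": 0,"gripper": -1},
    {"tx": 0,"ty": 0,"tz": 1.3,"rx": 0,"ry": 0,"rz": 0,"gripper": -1},
    {"tx": 0,"ty": 0,"tz": 1.3,"rx": 0,"ry": 0,"rz": 0,"gripper": -1},
    {"tx": 0,"ty": 0,"tz": 0.5,"rx": 0,"ry": 0,"rz": 0,"gripper": -1},
    {"tx": 0,"ty": 0,"tz": 0,"rx": 0,"ry": 0,"rz": 0,"gripper": -1},
    {"tx": 0,"ty": 0,"tz": 0,"rx": 0,"ry": 0,"rz": 0,"gripper": -1},
    {"tx": 0,"ty": 0,"tz": 0,"rx": 0,"ry": 0,"rz": 0,"gripper": -1},
    {"tx": 0,"ty": 0,"tz": 0,"rx": 0,"ry": 0,"rz": 0,"gripper": -1}
  ]
}}

```text
clock: 9.95
eef_pos: [609.0, -323.0, 115.0]
tcp_rot: [3.141, 0.001, 1.571]
contact_force: [0.0, -0.1, -0.4]
opening: 0.292
```

```bash
python3 look.py w4|head -1;python3 -c "
from h import *
s=r.sense();print(s['contact_force'].round(1),s['opening'])
a=cv2.imread('pics/w4.png')[60:460,120:520];b=cv2.imread('pics/w4top.png')[100:300,360:560];c=cv2.imread('pics/w4side.png')[60:260,220:420]
cv2.imwrite('pics/c4.png',np.hstack([a,np.vstack([cv2.resize(b,(300,200)),cv2.resize(c,(300,200))])]))"
```

```text
[ 609.  -323.   114.9]
[ 0.1  0.1 -0.1] 0.29524356645547783
```

View pics/c4.png

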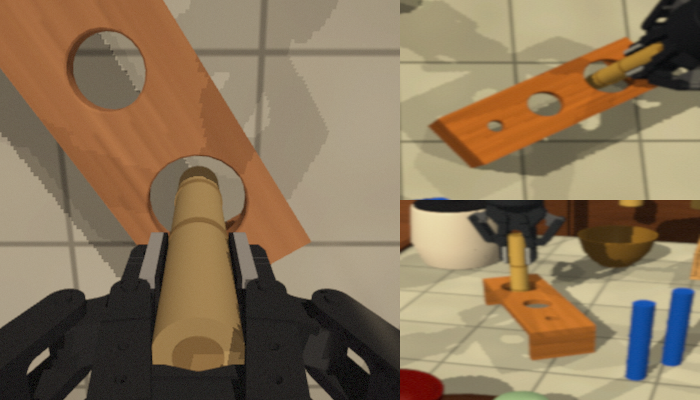

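The foot is inside the widest hole, at z ≈ 25 below the board, held and with no contact force. Drawing it out and stepping over to the middle hole.

>>> {"op": "move_arm", "data": {
  "increments": [
    {"tx": 0,"ty": 0,"tz": -1.5,"rx": 0,"ry": 0,"rz": 0,"gripper": -1},
    {"tx": 0,"ty": 0,"tz": -1.5,"rx": 0,"ry": 0,"rz": 0,"gripper": -1},
    {"tx": 0,"ty": 0,"tz": -1.5,"rx": 0,"ry": 0,"rz": 0,"gripper": -1},
    {"tx": 0,"ty": 0,"tz": -1.5,"rx": 0,"ry": 0,"rz": 0,"gripper": -1},
    {"tx": 0,"ty": 0,"tz": -0.5,"rx": 0,"ry": 0,"rz": 0,"gripper": -1},
    {"tx": 0,"ty": 0,"tz": 0,"rx": 0,"ry": 0,"rz": 0,"gripper": -1},
    {"tx": 0,"ty": 0,"tz": 0,"rx": 0,"ry": 0,"rz": 0,"gripper": -1}
  ]
}}

```text
clock: 10.8
eef_pos: [608.4, -322.6, 179.0]
tcp_rot: [-3.141, -0.0, 1.571]
contact_force: [-0.6, 0.0, -1.4]
opening: 0.292
```

>>> {"op": "move_arm", "data": {
  "increments": [
    {"tx": 1.2,"ty": -0.8,"tz": 0,"rx": 0,"ry": 0,"rz": 0,"gripper": -1},
    {"tx": 1.2,"ty": -0.8,"tz": 0,"rx": 0,"ry": 0,"rz": 0,"gripper": -1},
    {"tx": 1.2,"ty": -0.8,"tz": 0,"rx": 0,"ry": 0,"rz": 0,"gripper": -1},
    {"tx": 1.2,"ty": -0.8,"tz": 0,"rx": 0,"ry": 0,"rz": 0,"gripper": -1},
    {"tx": 1.2,"ty": -0.8,"tz": 0,"rx": 0,"ry": 0,"rz": 0,"gripper": -1},
    {"tx": 1.2,"ty": -0.7,"tz": 0,"rx": 0,"ry": 0,"rz": 0,"gripper": -1},
    {"tx": 0,"ty": 0,"tz": 0,"rx": 0,"ry": 0,"rz": 0,"gripper": -1},
    {"tx": 0,"ty": 0,"tz": 0,"rx": 0,"ry": 0,"rz": 0,"gripper": -1},
    {"tx": 0,"ty": 0,"tz": 0,"rx": 0,"ry": 0,"rz": 0,"gripper": -1}
  ]
}}

```text
clock: 11.7
eef_pos: [562.2, -251.2, 179.5]
tcp_rot: [3.141, 0.0, 1.571]
contact_force: [0.8, 0.7, -0.2]
opening: 0.294
```

```bash
python3 look.py w5;python3 -c "
from h import *
a=cv2.imread('pics/w5.png')[60:460,120:520];b=cv2.imread('pics/w5top.png')[100:300,360:560];c=cv2.imread('pics/w5side.png')[60:260,220:420]
cv2.imwrite('pics/c5.png',np.hstack([a,np.vstack([cv2.resize(b,(300,200)),cv2.resize(c,(300,200))])]))"
```

```text
[ 562.1 -251.2  179.4]
board 26170 62.3
hole 527.0 -196.25 diam 18.3 eqd 17.5
top 404 [ 548.2 -259.1   88.3] [ 573.7 -236.4  163.7]
  84 [ 548.6 -255.9] [ 571.9 -236.4]
  124 [ 548.2 -259.1] [ 573.7 -236.8]
side 454 [ 548.8 -257.3   90.7] [ 575.4 -233.5  164.3]
  84 [ 549.5 -257.3] [ 575.4 -233.5]
  124 [ 548.8 -250.6] [ 574.1 -233.6]
```

View pics/c5.png

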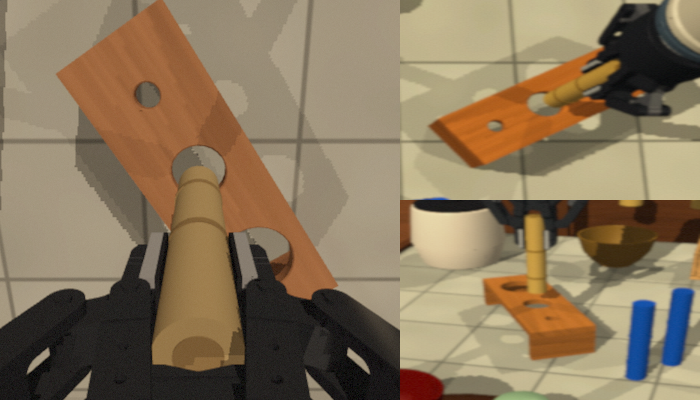

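Over the middle hole: measured with the top camera, the rod is at (561,-249.4) and the hole at (561.2,-249.4). Lowering gently and watching the force.

>>> {"op": "move_arm", "data": {
  "increments": [
    {"tx": 0,"ty": 0,"tz": 0.8,"rx": 0,"ry": 0,"rz": 0,"gripper": -1},
    {"tx": 0,"ty": 0,"tz": 0.8,"rx": 0,"ry": 0,"rz": 0,"gripper": -1},
    {"tx": 0,"ty": 0,"tz": 0.8,"rx": 0,"ry": 0,"rz": 0,"gripper": -1},
    {"tx": 0,"ty": 0,"tz": 0.8,"rx": 0,"ry": 0,"rz": 0,"gripper": -1},
    {"tx": 0,"ty": 0,"tz": 0.8,"rx": 0,"ry": 0,"rz": 0,"gripper": -1},
    {"tx": 0,"ty": 0,"tz": 0,"rx": 0,"ry": 0,"rz": 0,"gripper": -1}
  ]
}}

```text
clock: 12.45
eef_pos: [560.9, -250.4, 137.7]
tcp_rot: [-3.139, -0.001, 1.571]
contact_force: [-0.7, 0.2, -0.7]
opening: 0.289
```

>>> {"op": "move_arm", "data": {
  "increments": [
    {"tx": 0,"ty": 0,"tz": 0.8,"rx": 0,"ry": 0,"rz": 0,"gripper": -1},
    {"tx": 0,"ty": 0,"tz": 0.8,"rx": 0,"ry": 0,"rz": 0,"gripper": -1},
    {"tx": 0,"ty": 0,"tz": 0.8,"rx": 0,"ry": 0,"rz": 0,"gripper": -1},
    {"tx": 0,"ty": 0,"tz": 0.8,"rx": 0,"ry": 0,"rz": 0,"gripper": -1},
    {"tx": 0,"ty": 0,"tz": 0.8,"rx": 0,"ry": 0,"rz": 0,"gripper": -1},
    {"tx": 0,"ty": 0,"tz": 0.6,"rx": 0,"ry": 0,"rz": 0,"gripper": -1},
    {"tx": 0,"ty": 0,"tz": 0,"rx": 0,"ry": 0,"rz": 0,"gripper": -1},
    {"tx": 0,"ty": 0,"tz": 0,"rx": 0,"ry": 0,"rz": 0,"gripper": -1},
    {"tx": 0,"ty": 0,"tz": 0,"rx": 0,"ry": 0,"rz": 0,"gripper": -1}
  ]
}}

```text
clock: 13.35
eef_pos: [562.0, -250.9, 93.6]
tcp_rot: [3.141, 0.0, 1.571]
contact_force: [0.1, 0.2, -1.2]
opening: 0.293
```

>>> {"op": "move_arm", "data": {
  "increments": [
    {"tx": 0,"ty": 0,"tz": 0.3,"rx": 0,"ry": 0,"rz": 0,"gripper": -1},
    {"tx": 0,"ty": 0,"tz": 0,"rx": 0,"ry": 0,"rz": 0,"gripper": -1},
    {"tx": 0,"ty": 0,"tz": 0,"rx": 0,"ry": 0,"rz": 0,"gripper": -1},
    {"tx": 0,"ty": 0,"tz": 0,"rx": 0,"ry": 0,"rz": 0,"gripper": -0.2},
    {"tx": 0,"ty": 0,"tz": 0,"rx": 0,"ry": 0,"rz": 0,"gripper": 0.2},
    {"tx": 0,"ty": 0,"tz": 0,"rx": 0,"ry": 0,"rz": 0,"gripper": 0.6},
    {"tx": 0,"ty": 0,"tz": 0,"rx": 0,"ry": 0,"rz": 0,"gripper": 1},
    {"tx": 0,"ty": 0,"tz": 0,"rx": 0,"ry": 0,"rz": 0,"gripper": 1},
    {"tx": 0,"ty": 0,"tz": 0,"rx": 0,"ry": 0,"rz": 0,"gripper": 1},
    {"tx": 0,"ty": 0,"tz": 0,"rx": 0,"ry": 0,"rz": 0,"gripper": 1},
    {"tx": 0,"ty": 0,"tz": 0,"rx": 0,"ry": 0,"rz": 0,"gripper": 1}
  ]
}}

```text
clock: 14.45
eef_pos: [561.7, -250.8, 90.3]
tcp_rot: [-3.142, 0.0, 1.571]
contact_force: [0.9, 0.2, -0.3]
opening: 1.002
```

>>> {"op": "move_arm", "data": {
  "increments": [
    {"tx": 0,"ty": 0,"tz": -0.5,"rx": 0,"ry": 0,"rz": 0,"gripper": 1},
    {"tx": 0,"ty": 0,"tz": -1.5,"rx": 0,"ry": 0,"rz": 0,"gripper": 1},
    {"tx": 0,"ty": 0,"tz": -2,"rx": 0,"ry": 0,"rz": 0,"gripper": 1},
    {"tx": 0,"ty": 0,"tz": -2.5,"rx": 0,"ry": 0,"rz": 0,"gripper": 1},
    {"tx": 0,"ty": 0,"tz": -2.5,"rx": 0,"ry": 0,"rz": 0,"gripper": 1},
    {"tx": 0,"ty": 0,"tz": -2.5,"rx": 0,"ry": 0,"rz": 0,"gripper": 1},
    {"tx": 0,"ty": 0,"tz": -2.5,"rx": 0,"ry": 0,"rz": 0,"gripper": 1},
    {"tx": 0,"ty": 0,"tz": -1,"rx": 0,"ry": 0,"rz": 0,"gripper": 1},
    {"tx": 0,"ty": 0,"tz": 0,"rx": 0,"ry": 0,"rz": 0,"gripper": 1},
    {"tx": 0,"ty": 0,"tz": 0,"rx": 0,"ry": 0,"rz": 0,"gripper": 1}
  ]
}}

```text
clock: 15.45
eef_pos: [561.3, -250.6, 239.8]
tcp_rot: [-3.141, -0.0, 1.571]
contact_force: [-0.6, -0.3, -0.1]
opening: 1.0
```

```bash
python3 - <<'E'
from h import *
s=r.sense();print(s['eef_pos'].round(1),s['contact_force'].round(1))
out=[]
for c in ('side','top'):
    im,d=r.grab_frame(c); out.append(im)
    vv,uu=np.mgrid[:480,:640];W=world(c,uu.ravel(),vv.ravel(),d.ravel()).reshape(480,640,3)
    for n,(x,y),lo,hi in (('rod',(561,-250),70,160),('thick',(567,243),60,190)):
        q=W[(abs(W[...,0]-x)<32)&(abs(W[...,1]-y)<32)&(W[...,2]>lo)&(W[...,2]<hi)&(d>0)]
        for a in (lo,hi-50):
            k=q[(q[:,2]>=a)&(q[:,2]<a+40)]
            if len(k): print(c,n,a,k.min(0).round(1),k.max(0).round(1))
save('end.png',cv2.resize(np.hstack([out[0][60:400,120:440],out[1][100:440,80:560]]),(800,340)))
E
```

```text
[ 561.3 -250.6  239.8] [-0.6 -0.3 -0.1]
side rod 70 [ 549.4 -255.1   70.1] [ 576.2 -234.   110. ]
side rod 110 [ 549.4 -249.6  110. ] [ 575.2 -233.2  149.9]
side thick 60 [545.1 228.9  60.1] [588.  267.8 100. ]
side thick 140 [544.9 222.9 140. ] [587.6 267.7 180. ]
top rod 70 [ 547.5 -256.    70.8] [ 574.6 -236.4  109.9]
top rod 110 [ 548.2 -262.3  110.2] [ 574.  -236.3  150. ]
top thick 60 [544.1 220.4  60.2] [587.4 257.3  99.7]
top thick 140 [544.7 221.  140. ] [588.8 265.1 180. ]
```

View pics/end.png

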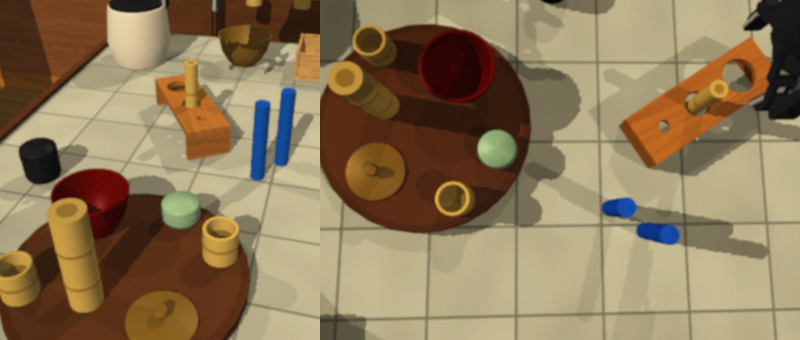

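The rod stands upright in the middle hole at (561,-249.5), with its top at 150 mm, so its foot is on the shelf. The thick rod is unmoved and the gripper is clear.

```bash
python3 -c "
from rig import r
print(r.sign_off())"
```

```text
the job is handed in; nothing more can be done
None
```

The thinner bamboo rod now stands on its own on the shelf in the middle hole, and the thicker rod is where it began. I handed the job in at about 15.6 s of the 48 s; the sign-off gives no verdict.

- **What I did:** I gripped the thinner rod and lifted it upright off the turntable. I lowered it through the widest hole until its foot was at about z 25 mm, then drew it out. I then lowered it through the middle hole almost to the shelf (foot about 1 mm above it) and let go.
- **Thinner rod, last check:** it stands at about (561, -249.5), within 1 mm of the hole centre in the top camera. It is upright with its top at 150 mm.
- **Thicker rod, last check:** it moved less than about 1 mm.
- **Gripper, last check:** it is open and about 90 mm clear above the rod, with no contact force beyond sensor noise.
- **Disagreements:** the side camera's y readings ran about 3 mm off the top camera's, well inside the hole's 7 mm clearance. My first two move calls were refused as invalid input, and nothing moved.

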